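Close the side guide of the pan lane by one hole

ROBOT

A 7-joint arm with a two-finger parallel gripper is mounted at the origin on the work surface. World frame = base frame: x ahead of the robot, y to its left, z up, the work surface at z = 0. Lengths are in m, angles in rad, forces in N, time in s.
With the tool pointing down it reaches from about 0.425 to 0.875 m from the base axis. Payload 8.4 kg.
Tool frame: the origin (TCP) lies midway between the tips of the shut fingers; the grasp point (between the pads) lies 19 mm behind it; z points along the fingers, y is the direction in which the jaws open and shut (so a half turn about z gives the same grasp; the last joint's range is limited). The gripper opens to 85 mm and grips with 20 to 120 N. Pads are 22 mm wide; open, the fingers measure 114 mm over their backs; the gripper's body (76 mm by 85 mm) begins 54 mm behind the grasp point. The pads swing forward as they close: fully open they stand 13 mm farther back than shut.
Start: joints at [-1.317, 0.333, 0.04, 1.465, -0.013, 1.343, -0.059], TCP at [0.225, 0.61, 0.231] pointing down, gripper open.
Joint ranges: [-2.58, 2.58], [-0.38, 2.09], [-1.3, 1.39], [0.25, 2.4], [-1.5, 4.64], [0.08, 2.09], [-2.65, 2.65]. Speed limits (rad/s): [2.22, 2.22, 2.79, 2.79, 3.14, 3.14, 3.14].

INTERFACE

Orientations are given as a unit quaternion [x, y, z, w].
In Python, from cell import ctrl, fingers, kin, snapshot, camera_model, sign_off, models gives the robot as it stands. The module is installed in compiled form; this text tells all that it offers. Calls block until the motion is done:
- ctrl.goto(position, orientation): joint-space move of the TCP to a pose.
- ctrl.move_linear(position, rot=None, v=0.15): straight line of the TCP; rot=None keeps the orientation; v is the mean speed in m/s.
- ctrl.movej(angles): joint-space move.
- fingers.gripper_to(opening, grip_force=None): finger opening in m; grip_force is the grip in N (None keeps the last); returns when the fingers have stopped.
- ctrl.hold(seconds).
- kin.inverse_kinematics(position, orientation): joint angles nearest the present ones, or None.
- ctrl.sense(): the state.
- snapshot(name): name is "scene" or "top" or "wrist"; returns (picture, depth): 480x640x3 uint8, blue, green, red; 480x640 float32, m along the optical axis (not along the pixel's ray), 0 where there is no reading.
- camera_model(name): a dict with "fx", "fy", "cx", "cy" (pixels), "distortion" ([k1, k2, p1, p2, k3] as OpenCV has them; the pictures are not rectified), "R" (3x3) and "t" (3): a world point X has camera coordinates R X + t. Camera axes: x right, y down, z forward; pixel columns grow to the right and rows downward; lengths in m; the calibration is good to about 2 mm. A picture is of the moment at which its call begins: read the wrist's pose just before it. camera_model takes no time and is no camera call; for the wrist camera it gives the pose at the moment of the call.
A pose or a line that the arm cannot do raises ctrl.Unreachable and nothing moves.
- sign_off(): hands the job in, once; it reports no verdict.
Trained networks look in the newest picture that a camera, given by its name, has taken for a name from the list of things; names that differ only in an ending like _2 or _b are one class to them, and where a whole thing is asked for, a point or a joint stands for the part that bears it (a point fixed in the world has none). Each returns a list of dicts, best first, with "p" (0 to 1); they miss things now and then, are a little off and sometimes report something else, mostly with a low value. They report only what shows in the picture. A call takes as long as a camera call.
- models.find_in(thing, camera): "position" ([x, y, z] in m, in the coordinates of the camera as it stood for that picture, good to about 4 mm: the middle of the surface that is visible of it).
- models.tip_of(thing, camera): "position" ([x, y, z] in m, in the coordinates of the camera as it stood for that picture, good to about 4 mm: a listed point, or the origin of a listed thing).
The state is a dict: "time_s": time; "joint_pos": joint angles; "joint_vel": joint speeds; "joint_torque": joint torques, N m; "eef_pos": TCP position; "tcp_rot": TCP orientation; "wrist_force": force on the tool from outside, world axes, zero at the start; "ft_torque": the same for the moment, N m; "finger_gap": finger opening in m.
Only numpy, scipy, OpenCV 4.12 (cv2) and the standard library are available. Lean on these libraries where they do the work, as an engineer would, in place of code of your own. Each camera call takes 0.05 s, during which the arm holds its last target.

TASK

The side guide of the pan lane is set one hole too wide for the steel pan in it: pull up the black knob of its spring lock plunger, slide the guide one hole in towards the pan and the fixed fence, no further, and let the pin go fully home there, so that the pan lies square between the fences and is not jammed. Leave the bottle, label roll and tub beside the lane where they are. Finish still gripping the knob with the pin home, so that the guide can be clamped while you hold it; do not let go.

Things in the scene. Friction and masses are not known exactly. Their poses are not given: they have to be found in the camera images.
- lane: Stainless pan lane fixed on the bench. Origin: bench level straight below the knob at its starting hole. x along the lane (300 mm long), y across it, from the pan outwards along the index bar, z up. Fixed fence: upright plate, inner face at y -266 mm, top 62 mm up. Outboard base 220 mm long in x, to y 90 mm; two guide rods at x -85 and 85 mm.
- next_hole (a point): Mouth of the hole the pin must go to, on the index bar's top, 28 mm above the bench, 25 mm from the starting hole towards the pan and the fixed fence (lane -y); axes as the lane's. The bar is flat steel, 40 mm wide, along lane y at x = 0, with five 11.5 mm holes at lane y -50, -25, 0, 25, 50 mm.
- side_guide (a joint): Slide of the side guide, m: 0 in the starting hole (1 mm play), growing towards the pan and fixed fence (lane -y); 0.025 is the next hole. Travel -0.052 to 0.052, friction 1.5 N. The guide is a plate 260 mm long, inner face 75 mm from the knob axis, top 62 mm up, on a cross plate 41 mm up that bears the plunger. At 0.025 the lane is 166 mm wide, the pan 162.
- lock_plunger (a joint): Stroke of the lock plunger, m: 0 with the pin fully home in a hole, growing as the knob is pulled straight up. The 9 mm round-nosed pin is clear of the bar at 0.011; 0.014 is the upper stop. The spring pushes down with 5 N at 0, 11 N at 0.014. Let down between holes the pin rides on the bar at 0.011 and drops in over a hole. It moves with the guide.
- knob (a point): Centre of the plunger's black knob, where to grip it: 80 mm above the bench with the pin home. Round, upright, 31 mm across; straight sides 8 mm down and up from here, top 14 mm above. Below it a steel sleeve 21 mm thick, and the cross plate 39 mm below this point. Within 70 mm of it nothing else is over 62 mm above the bench. Moves with plunger and guide; axes as the lane's.
- pan_center (a point): Centre (half-way up) of the empty steel pan lying loose in the lane: 265 mm long (its x), 162 mm wide over the rim (its y), 40 mm high, about 0.5 kg, underside 16 mm above the bench. It may start a few degrees askew; the closing guide pushes it straight.
- sanitiser: Bystander: white plastic bottle standing on the bench, 64 mm across and 175 mm high; origin at the centre of its underside.
- label_roll: Bystander: roll of label paper lying flat on the bench, 90 mm across and 50 mm high; origin at the centre of its underside.
- spice_tub: Bystander: white plastic tub standing on the bench, 86 mm across and 85 mm high; origin at the centre of its underside.

How it is judged:
On the way, in this order (a step that is already met when the one before it is completed fails the run):
1. the pin is pulled clear while the guide still stands at its starting hole (value of joint lock_plunger above 0.009 m and value of joint side_guide between -0.006 and 0.006 m), for 0.05 s.
2. the guide stands at the next hole towards the pan with the pin home in it (value of joint lock_plunger below 0.003 m and value of joint side_guide between 0.022 and 0.028 m), for 0.2 s.
At the end, for the whole second after the job is handed in: Pin home within 3 mm in the next hole towards the pan, guide within 3 mm of it; fingers still on the knob with over 2 N, grasp point within 30 mm of its centre; pan flat and still, centred between the fences within 5 mm, square within 0.03 rad, within 50 mm of mid-lane lengthwise (all of step 2 and contact force between the fingers and lock_plunger above 2 N and distance between the grasp point and knob below 0.03 m and angle between the x axis of pan_center and the x axis of lane, either way round below 0.03 rad and y of pan_center in the frame of lane between -0.188 and -0.178 m and x of pan_center in the frame of lane between -0.05 and 0.05 m and z of pan_center in the frame of lane below 0.04 m and angle between pan_center's own z axis and vertical below 0.05 rad and linear speed of pan below 0.02 m/s); the arm keeps its last pose, push and grip.
It fails at once if the pan is jammed hard against the fences (over 25 N) (contact force between side_guide and pan above 25 N or contact force between lane and pan above 60 N).
It fails at once if the guide is taken past the next hole or the other way, by more than 12 mm (value of joint side_guide above 0.037 m or value of joint side_guide below -0.012 m).
It fails at once if a bystander is moved more than 20 mm or tipped (distance of any of sanitiser, label_roll, spice_tub from where it was at the start of the episode above 0.02 m or angle between any of sanitiser, label_roll, spice_tub's own z axis and vertical above 0.3 rad).
It also fails if it takes over 32 s, if anything falls off the work surface, if the arm or the gripper's body presses on something with over 40 N, if the wrist force passes 120 N, or if a joint passes its speed limit or range.

## Working session

There is one attempt and no reset: what is moved stays moved. The work goes in short steps, each a Python script; the robot and the scene stay as the last script left them, time stands still between calls to the robot, and variables do not carry over. Pictures are saved under pics/ and viewed, and the job is handed in when it is done.

```bash
mkdir -p pics; cat > h.py <<'E'
import numpy as np, cv2
from cell import ctrl, fingers, kin, snapshot, camera_model, sign_off, models
def w(cam,p):
    m=camera_model(cam);return np.array(m["R"]).T@(np.array(p)-np.array(m["t"]))
E
python3 - <<'E'
from h import *
print(ctrl.sense())
for c in ["scene","top","wrist"]:
    im,d=snapshot(c); cv2.imwrite(f"pics/{c}0.png",im); np.save(f"pics/{c}0d.npy",d)
    m=camera_model(c); print(c,np.round(-np.array(m["R"]).T@m["t"],3))
    for t in ["knob","next_hole","lane","pan_center","sanitiser","label_roll","spice_tub"]:
        r=models.tip_of(t,c); print(t,[(round(q["p"],2),np.round(w(c,q["position"]),4)) for q in r[:2]])
print(ctrl.sense()["time_s"])
E
```

```text
{'time_s': 0.0, 'joint_pos': array([-1.31718414,  0.33388474,  0.03987873,  1.46626404, -0.01339135,
        1.3432989 , -0.05851016]), 'joint_vel': array([-2.55456014e-05,  4.58540567e-04, -2.77326117e-04,  7.28329600e-04,
       -7.98831403e-04,  3.67614857e-04, -1.72639634e-03]), 'joint_torque': array([-7.80382852e-04, -6.58543038e+01,  1.36493839e+00, -4.05564666e+01,
        1.66842918e-02,  1.23265228e-02, -4.02746389e-05]), 'eef_pos': array([0.22447607, 0.60952715, 0.23044179]), 'tcp_rot': array([ 1.75507296e-01,  9.84477810e-01, -7.90383122e-04, -8.13798128e-05]), 'wrist_force': array([-0.22797306,  0.19975779, -1.04042858]), 'ft_torque': array([ 0.02764839,  0.05121664, -0.01375679]), 'finger_gap': 0.08531598924816405}
scene [ 0.886 -0.13   0.654]
knob [(0.37, array([0.5616, 0.0868, 0.0244]))]
next_hole [(0.78, array([0.5603, 0.0856, 0.0251]))]
lane [(0.86, array([5.535e-01, 1.184e-01, 2.000e-04]))]
pan_center [(0.89, array([ 0.5519, -0.0539,  0.0347]))]
sanitiser [(0.62, array([ 5.560e-01,  2.771e-01, -2.000e-04]))]
label_roll []
spice_tub [(0.75, array([ 0.7499,  0.106 , -0.    ]))]
top [0.427 0.106 0.9  ]
knob [(0.62, array([0.5597, 0.1115, 0.0794]))]
next_hole [(0.7, array([0.5604, 0.0929, 0.0314]))]
lane [(0.94, array([ 0.5583,  0.1145, -0.0019]))]
pan_center [(0.86, array([ 0.5562, -0.0576,  0.0359]))]
sanitiser [(0.94, array([ 5.594e-01,  2.785e-01, -4.000e-04])), (0.31, array([0.5609, 0.094 , 0.032 ]))]
label_roll [(0.78, array([0.7356, 0.2417, 0.0009])), (0.21, array([ 0.5553,  0.2783, -0.0019]))]
spice_tub [(0.93, array([7.516e-01, 1.055e-01, 1.000e-04]))]
wrist [0.151 0.636 0.374]
knob []
next_hole []
lane []
pan_center []
sanitiser []
label_roll []
spice_tub []
1.2
```

View pics/top0.png

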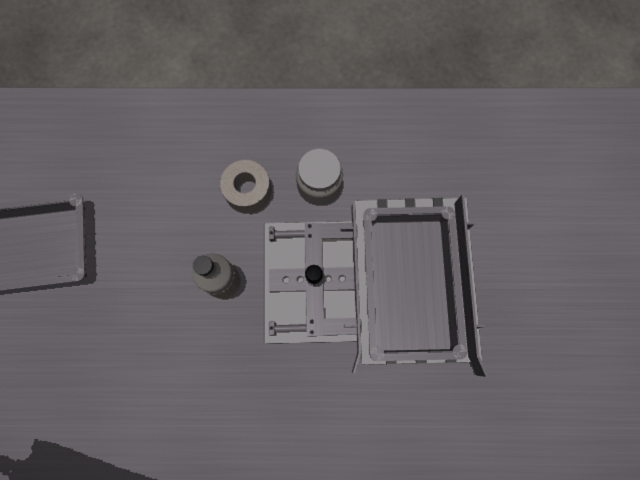

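View pics/scene0.png

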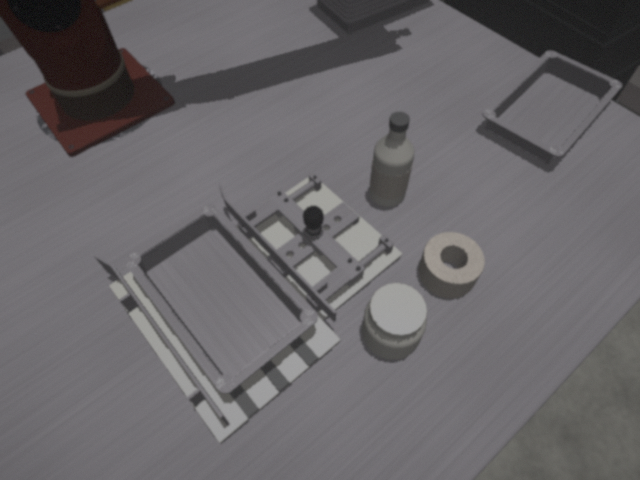

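```bash
python3 - <<'E'
import cv2,numpy as np
im=cv2.imread("pics/top0.png")[185:385,250:500]
im=(255*(im/255.)**.55).astype(np.uint8)
cv2.imwrite("pics/topz.png",cv2.resize(im,(750,600),interpolation=cv2.INTER_CUBIC))
E
```

```text
(no output)
```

View pics/topz.png

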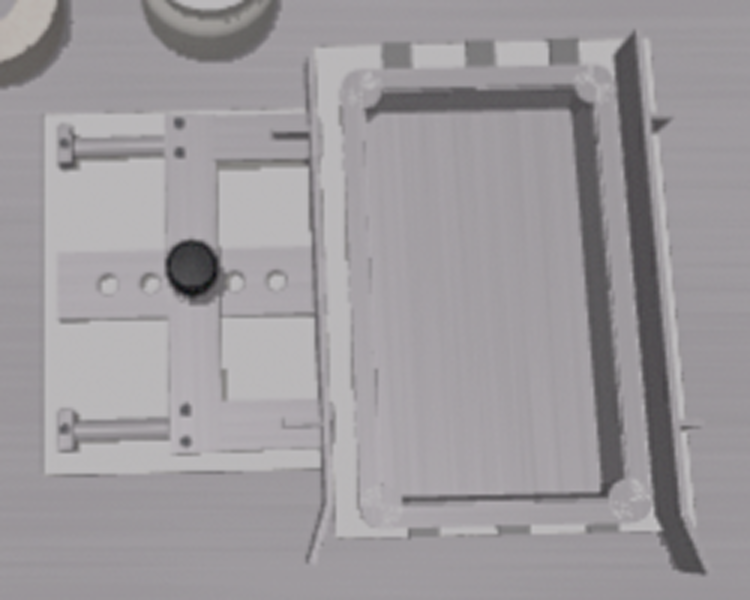

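The top view shows the lane nearly square to the world axes, with the knob at full-picture (314,274) and the bar holes at about (286,280), (300,279), (329,279) and (342,278). The pan lies askew, by about 3-4°. Next I measure the lane yaw from the holes, the rods and the base corners.

```bash
cat >> h.py <<'E'
def px2w(cam,uv,z,m=None):
    m=m or camera_model(cam);K=np.array([[m["fx"],0,m["cx"]],[0,m["fy"],m["cy"]],[0,0,1]])
    n=cv2.undistortPoints(np.array([[uv]],float),K,np.array(m["distortion"]))[0,0]
    R=np.array(m["R"]);C=-R.T@m["t"];r=R.T@[n[0],n[1],1];return C+r*(z-C[2])/r[2]
E
python3 - <<'E'
from h import *
def P(n,u,v,z): 
    p=px2w("top",(250+u/3-.33,185+v/3-.33),z);print(n,np.round(p,4));return p
h=[P("h",*q,.028) for q in [(108,284),(150,283),(235,281),(277,280)]]
d=h[0]-h[3];print("y axis yaw",np.degrees(np.arctan2(-d[0],d[1])),np.linalg.norm(d), "mean",np.mean(h,0))
P("knobtop",191,267,.094)
a=P("c",45,115,.0);b=P("c",46,472,.0);d=a-b;print(np.degrees(np.arctan2(d[1],d[0])),np.linalg.norm(d))
a=P("lb",180,123,.045);b=P("lb",185,441,.045);d=a-b;print(np.degrees(np.arctan2(d[1],d[0])),np.linalg.norm(d))
a=P("pan",630,500,.056);b=P("pan",592,84,.056);d=b-a;print(np.degrees(np.arctan2(d[1],d[0])))
d=np.load("pics/top0d.npy");m=camera_model("top");R=np.array(m["R"]);t=m["t"]
# knob cloud
K=np.array([[m["fx"],0,m["cx"]],[0,m["fy"],m["cy"]],[0,0,1]])
v,u=np.mgrid[255:295,295:335];n=cv2.undistortPoints(np.stack([u.ravel(),v.ravel()],1).astype(float)[:,None],K,np.array(m["distortion"]))[:,0]
Z=d[v,u].ravel();X=(np.c_[n*Z[:,None],Z]-t)@R;k=X[X[:,2]>.085];print("knob cloud",k[:,2].max(),len(k),(k.min(0)+k.max(0))/2,k.mean(0),np.ptp(k,0))
E
```

```text
h [0.5596 0.1643 0.028 ]
h [0.5603 0.1394 0.028 ]
h [0.5617 0.089  0.028 ]
h [0.5623 0.064  0.028 ]
y axis yaw 1.5460203882184733 0.10034891879145667 mean [0.56097721 0.11419033 0.028     ]
knobtop [0.5591 0.1144 0.094 ]
c [0.671  0.2077 0.    ]
c [0.4509 0.2012 0.    ]
1.7085098680753201 0.2202102670825748
lb [0.654  0.1219 0.045 ]
lb [0.4672 0.1179 0.045 ]
1.2553995446672062 0.18689742344794635
pan [ 0.4354 -0.1294  0.056 ]
pan [ 0.6756 -0.1217  0.056 ]
1.8396032209010302
knob cloud 0.8997267295656084 268 [0.50086019 0.11423268 0.4925347 ] [0.55775486 0.11386028 0.10426925] [0.1478971  0.02831032 0.81438405]
```

```bash
cat >> h.py <<'E'
yaw=np.radians(1.55)
Q=[np.cos(np.pi/2+yaw/2),np.sin(np.pi/2+yaw/2),0,0]
S=np.array([np.sin(yaw),-np.cos(yaw),0])
def st(l=""):
    s=ctrl.sense();print(l,round(s["time_s"],2),np.round(s["eef_pos"],4),"F",np.round(s["wrist_force"],2),"T",np.round(s["ft_torque"],2),"gap",round(s["finger_gap"],4));return s
E
python3 - <<'E'
from h import *
s=st(); p=s["eef_pos"]
ctrl.move_linear([p[0],p[1],.29],v=.25)
ctrl.goto([.56,.114,.26],Q); s=st("above")
im,d=snapshot("wrist"); cv2.imwrite("pics/wrist1.png",im); m=camera_model("wrist")
np.save("pics/wrist1d.npy",d); import pickle; pickle.dump(m,open("pics/w1.pkl","wb"))
for t in ["knob","next_hole","lane"]:
    r=models.tip_of(t,"wrist"); print(t,[(round(q["p"],2),np.round(w("wrist",q["position"]),4)) for q in r[:2]])
E
```

```text
1.2 [0.2246 0.6099 0.2313] F [ 0.27  0.35 -0.22] T [-0.05 -0.02 -0.02] gap 0.0853
above 3.73 [0.5598 0.1152 0.2599] F [ 0.4   0.44 -0.31] T [ 0.04 -0.06  0.04] gap 0.0853
knob [(0.82, array([0.5643, 0.1151, 0.0779]))]
next_hole [(0.57, array([0.5645, 0.088 , 0.0323]))]
lane [(0.94, array([ 0.5632,  0.1164, -0.0025]))]
```

View pics/wrist1.png

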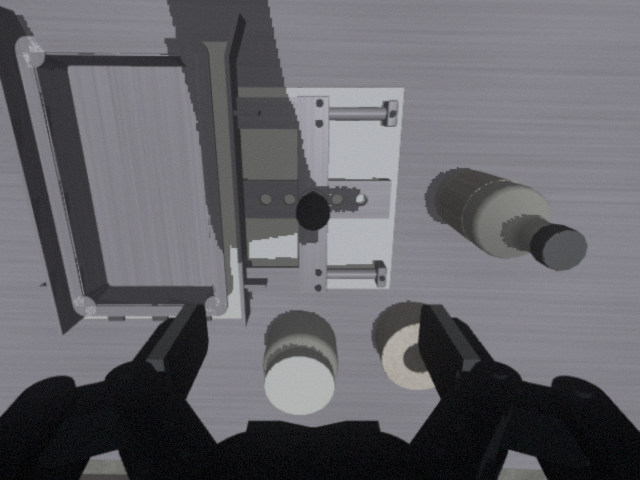

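The wrist view shows the knob at (313,211) and the holes at (265,199), (290,199), (337,199) and (361,199). The gripper is clear of the bystanders.

```bash
python3 - <<'E'
from h import *
import pickle; m=pickle.load(open("pics/w1.pkl","rb"))
h=[px2w("wrist",q,.028,m) for q in [(265.5,199.5),(290,199.5),(337,199),(361.5,199)]]
for p in h: print(np.round(p,4))
d=h[3]-h[0];print(np.degrees(np.arctan2(-d[0],d[1])),np.linalg.norm(d),np.mean(h,0))
im=cv2.imread("pics/wrist1.png",0)
a=(im<22).astype(np.uint8);n,l,s,c=cv2.connectedComponentsWithStats(a)
k=l[211,313];print(s[k],c[k]);print(px2w("wrist",(313,211),.09,m),px2w("wrist",c[k],.088,m))
E
```

```text
[0.5628 0.0655 0.028 ]
[0.5621 0.0911 0.028 ]
[0.5602 0.14   0.028 ]
[0.5595 0.1656 0.028 ]
1.8475363274523358 0.10008189226395077 [0.56114664 0.11555947 0.028     ]
[     0      0    640    480 259475] [320.12576934 203.99295115]
[0.55845484 0.11487022 0.09      ] [0.55245085 0.12097872 0.088     ]
```

```bash
sed -i 's/radians(1.55)/radians(1.65)/' h.py; python3 - <<'E'
from h import *
st("a")
ctrl.move_linear([.5605,.1148,.062],Q,v=.12); st("down")
im,d=snapshot("scene"); cv2.imwrite("pics/scene1.png",im[100:400,150:550])
im,d=snapshot("wrist"); cv2.imwrite("pics/wrist2.png",im)
E
```

```text
a 3.93 [0.5599 0.1147 0.26  ] F [-0.67  0.38 -0.23] T [-0.04  0.07 -0.  ] gap 0.0852
down 5.73 [0.5609 0.1149 0.0626] F [0.07 0.31 0.04] T [-0.05 -0.01 -0.  ] gap 0.0851
```

View pics/scene1.png

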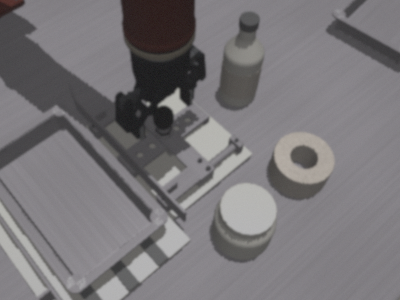

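View pics/wrist2.png

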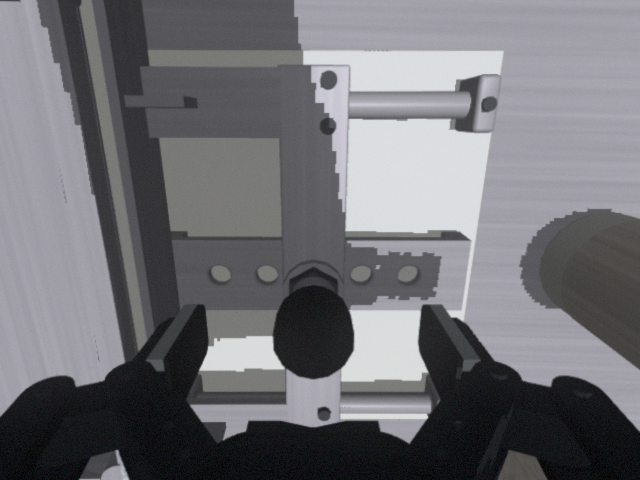

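The knob sits at about (313,332), centred between the two pads. I'll close on it.

```bash
python3 - <<'E'
from h import *
fingers.gripper_to(0.020,70); s=st("grip")
p=s["eef_pos"]
for dz in (.004,.008,.0125):
    ctrl.move_linear([.5605,.1148,.062+dz],v=.03); st(f"up {dz}")
im,d=snapshot("wrist"); cv2.imwrite("pics/wrist3.png",im)
im,d=snapshot("scene"); cv2.imwrite("pics/scene2.png",im[100:400,150:550])
E
```

```text
grip 6.39 [0.5605 0.1148 0.0623] F [-2.03 -0.01  5.01] T [ 0.03  0.44 -0.06] gap 0.0288
up 0.004 6.67 [0.5604 0.1148 0.0657] F [ 2.61  0.72 -7.16] T [ 0.25 -0.46 -0.03] gap 0.029
up 0.008 6.96 [0.5604 0.1148 0.0698] F [ 4.44  1.38 -7.05] T [ 0.29 -0.66  0.05] gap 0.0292
up 0.0125 7.26 [0.5604 0.1148 0.0743] F [  2.21   1.69 -10.43] T [ 0.31 -0.78  0.02] gap 0.0292
```

View pics/wrist3.png

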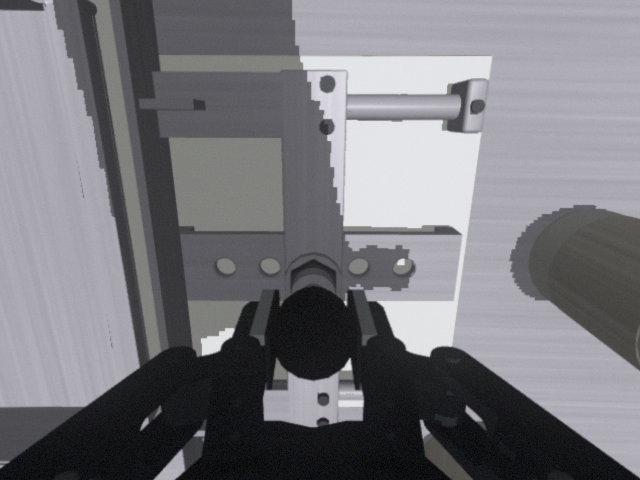

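```bash
python3 - <<'E'
from h import *
P0=np.array([.5605,.1148,.0745])
for d in (.006,.012,.018,.022,.025):
    ctrl.move_linear(P0+S*d,v=.025); s=st(f"s {d}")
    if np.linalg.norm(s["wrist_force"][:2])>20: print("stop");break
im,d=snapshot("wrist"); cv2.imwrite("pics/wrist4.png",im)
im,d=snapshot("top"); cv2.imwrite("pics/top4.png",cv2.resize(im[185:385,250:500],(750,600)))
E
```

```text
s 0.006 7.75 [0.5606 0.1079 0.0743] F [  4.47  -1.25 -10.66] T [-0.21 -0.75  0.03] gap 0.0288
s 0.012 8.14 [0.5607 0.1022 0.0745] F [  2.52  -2.47 -10.29] T [-0.23 -0.68  0.01] gap 0.029
s 0.018 8.53 [0.5609 0.0966 0.0745] F [ 2.71  1.55 -9.51] T [ 0.26 -0.51  0.03] gap 0.0292
s 0.022 8.84 [0.561  0.0928 0.0745] F [ 1.86  2.16 -9.9 ] T [ 0.47 -0.41  0.01] gap 0.0289
s 0.025 9.11 [0.5611 0.0898 0.0745] F [  1.1    1.52 -10.28] T [ 0.54 -0.35  0.01] gap 0.0291
```

View pics/wrist4.png

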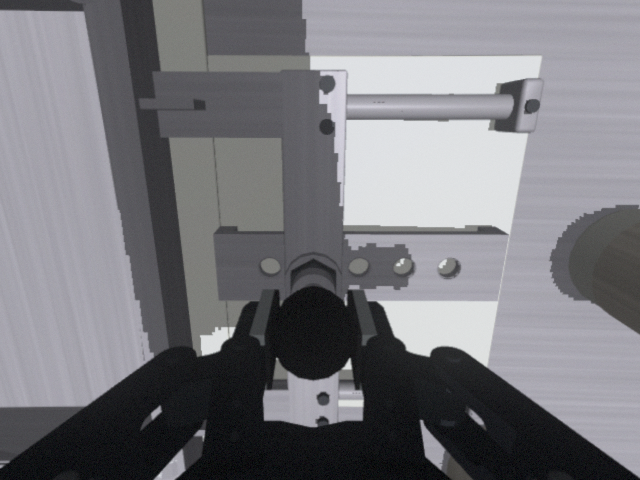

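View pics/top4.png

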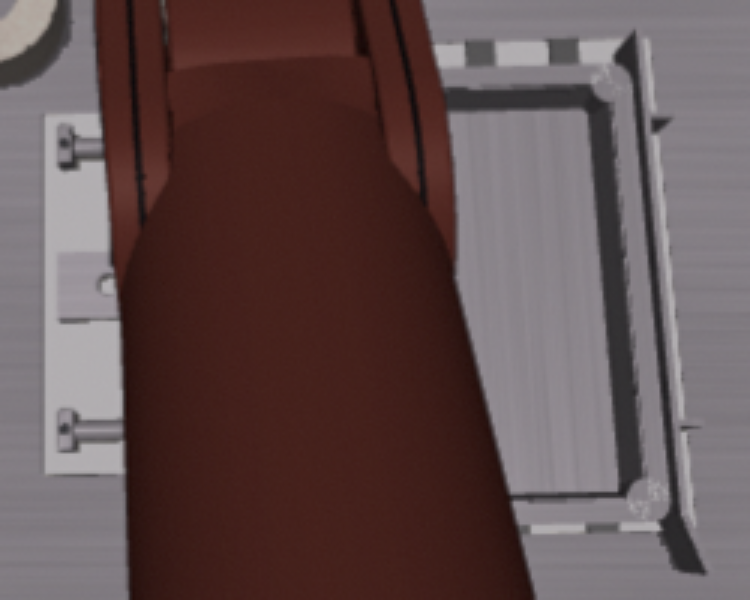

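The hole pattern next to the knob, (270,267) and (358,267), matches the picture at the start hole (270,267)/(359,267). So the guide has moved exactly one hole. Now I lower the pin.

```bash
python3 - <<'E'
from h import *
P1=np.array([.5605,.1148,0])+S*.025
for z in (.070,.066,.0635,.0618):
    ctrl.move_linear([P1[0],P1[1],z],v=.02); s=st(f"z {z}")
    if s["wrist_force"][2]>15: print("blocked");break
ctrl.hold(.3);st("hold")
im,d=snapshot("wrist"); cv2.imwrite("pics/wrist5.png",im)
im,d=snapshot("scene"); cv2.imwrite("pics/scene5.png",cv2.resize(im[130:450,80:480],(750,600)))
r=models.tip_of("pan_center","scene");print([(q["p"],w("scene",q["position"])) for q in r])
E
```

```text
z 0.07 9.58 [0.5612 0.0897 0.0699] F [ 1.28  2.02 -8.77] T [ 0.45 -0.23 -0.01] gap 0.0291
z 0.066 9.93 [0.5612 0.0898 0.066 ] F [-0.75  1.03 -6.05] T [ 0.4  -0.01 -0.02] gap 0.0291
z 0.0635 10.21 [0.5612 0.0898 0.0635] F [-0.55  1.54 -5.64] T [0.29 0.12 0.04] gap 0.0291
z 0.0618 10.46 [0.5613 0.0898 0.0623] F [-4.8  -0.35  3.67] T [ 0.16  1.01 -0.02] gap 0.029
hold 10.76 [0.5613 0.0897 0.0623] F [-5.55 -0.23  5.86] T [ 0.16  1.07 -0.02] gap 0.0292
[(0.6, array([ 0.5567212 , -0.06417055,  0.03612866]))]
```

View pics/wrist5.png

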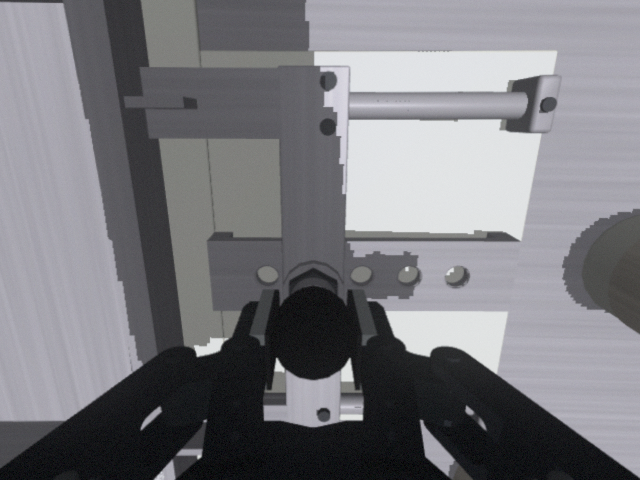

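View pics/scene5.png

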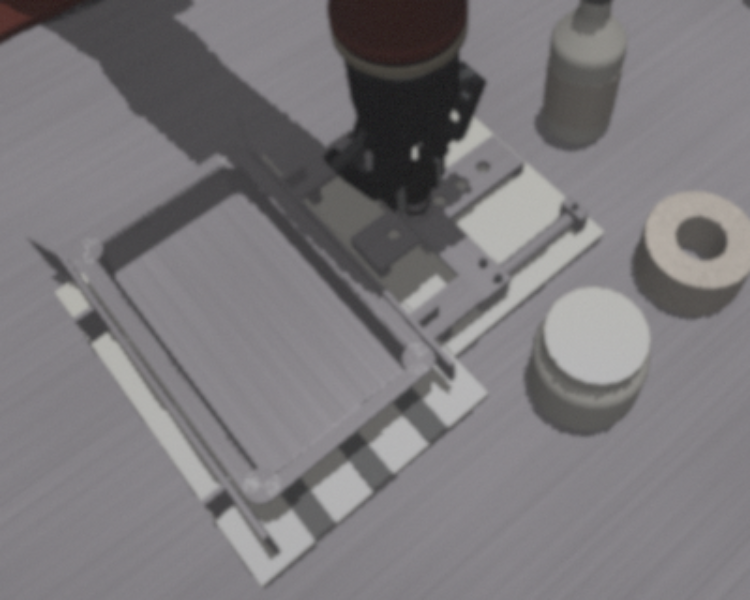

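```bash
python3 - <<'E'
from h import *
st("end"); sign_off()
E
```

```text
end 10.91 [0.5613 0.0898 0.0623] F [-4.61  0.05  6.42] T [0.08 1.16 0.01] gap 0.0292
the job is handed in; nothing more can be done
```

I pulled the plunger clear, moved the guide one hole in towards the pan, and let the pin down. I handed in at 10.9 s, still gripping the knob with 70 N commanded.

**Pulling the pin:** with the knob raised 12 mm, the pull was 10.4 N. That matches the spring force there, so the fingers had not slipped.

**Moving the guide:** the gripper travelled 25 mm. The wrist picture then showed the same hole pattern beside the knob as at the start hole. Sideways force stayed below 5 N while the guide moved.

**Pin home:** the gripper is back at its starting height of 0.0623 m. The vertical force went from −5.6 N to about +6 N as the pin reached the bottom. After that I was pressing down on the knob lightly.

**Pan and bystanders:** the last scene picture shows the pan flat and lying along the fences. The bottle, label roll and tub appear not to have moved.

**Less certain:** the network put the pan centre at about −0.179 m across the lane, near the −0.178 m limit and just outside what the lane allows. It is only good to about 4 mm. With the pin home, the pan has 4 mm of play, which holds its centre between −0.181 and −0.185 m and its skew under about 0.015 rad. I relied on that and did not measure the pan any more closely.

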